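# Shut the amplifier cover and start its captive thumbscrew

## Task

Swing the hinged cover of the grey amplifier chassis fully shut, then start its captive brass thumbscrew the careful way: turn the knob backward (anticlockwise seen from above) until the thread drops, then forward (clockwise) one turn, never forcing it against the threaded boss below. Finish while still gripping the knob, cover shut and screw just started by that one turn, not run down; leave everything else on the table where it stands.

Things in the scene. Friction and masses are not known exactly. Their poses are not given: they have to be found in the camera images.
- chassis: Grey steel amplifier chassis, open on top under its hinged cover, fixed to the table; 240 (x) by 300 (y) by 110 mm high. Origin: centre of its underside on the table; x points from its front panel (knobs, red pilot lamp) to its rear wall, z up. Fittings stand up to 22 mm out of the front panel, below 75 mm height.
- cover (a joint): Angle of the chassis cover, rad: 0 fully shut, grows opening upward to 1.2. Flat plate 245 by 306 by 4 mm; hinge line along the chassis y axis at chassis x = +120, z = 110 mm (rear top edge). A stiff hinge keeps it where it is left: 1 to 4 N down on the front edge shuts it, 8 N would lift it. Shut, its top face is 114 mm above the table.
- cover_edge (a point): Point on the cover's top (outer) face, on the centre line, 5 mm in from its free front edge; 240 mm from the hinge line. Its x axis points along the cover to the hinge, z out of the top face.
- screw: Brass captive thumbscrew on the cover's centre line, 205 mm from the hinge line. Origin: on its axis at its seating face, which meets the cover's top face when run right down; z along the axis, out of the cover's top. Knurled round knob 32 mm in diameter from z = 8 to 32 mm; thread below 20 mm across. A white mark on the knob's top points along the screw's x. Right-hand thread, pitch 4 mm.
- knob_mid (a point): The middle of the thumbscrew's knob, on its axis, 20 mm above the screw's origin and 12 mm below the knob's top.
- screw_turn (a joint): Turned angle of the thumbscrew, rad; grows forward (clockwise from above, the way in), shrinks backward. 0 is where, turning backward with the cover shut, the end of its thread meets the end of the boss's thread; within 0.3 rad further back it drops by one pitch (and again each whole turn further back). Starts between 0.6 and 2.2. Free to turn (0.03 N m).
- screw_lift (a joint): Height of the screw above run-down in the cover, m (0 to 0.018). It floats: its weight (1.7 N) draws it down, a grip holds it up. Cover open: 0. As the cover shuts it comes to rest on the boss's thread at 0.0105 to 0.0116. Turning backward lifts it to 0.012, then it drops to 0.008 (when let go or pressed lightly down). Each turn forward then draws it down 0.004: after one turn, 0.004.
- boss: Threaded steel boss, 30 mm across, standing inside the chassis at chassis x = -85 mm, y = 0, its mouth 91 mm above the table; the thumbscrew enters it when the cover is shut. Origin: its foot, on the table plane. A force of more than 60 N between screw and boss spoils the thread.
- tube: Bystander: vacuum tube standing on its black base, 44 mm across, 106 mm high. Origin at the centre of its underside.
- capacitor: Bystander: aluminium can capacitor standing upright, 35 mm across, 88 mm high. Origin at the centre of its underside.
- carton: Bystander: small yellow and red tube carton, 45 by 45 by 95 mm, upright. Origin at the centre of its underside.
- spool: Bystander: blue solder spool standing on its flange, 56 mm across, 46 mm high. Origin at the centre of its underside.
- meter: Bystander: yellow hand multimeter lying face up, 150 (x) by 76 (y) by 44 mm high. Origin at the centre of its underside.
- flashlight: Bystander: metal flashlight with red bands standing on its lens, 60 mm across, 170 mm high. Origin at the centre of its underside.
- mic: Bystander: grey desk microphone, base 125 (x) by 90 (y) mm, 200 mm high in all. Origin at the centre of its underside.
- spare_screw: Bystander: a spare brass thumbscrew standing on its knob on the table, thread up, 32 mm across, 67 mm high. Not to be used. Origin at the centre of its underside.

How it is judged:
By the outcome, as a careful person would: the job done as asked, in the order asked, and still so for the second after the job is handed in, while the arm keeps its last pose, push and grip.
It also fails if it takes over 72 s, if anything falls off the work surface, if the arm or the gripper's body presses on something with over 40 N, if the wrist force passes 120 N, or if a joint passes its speed limit or range.

## Robot

A 7-joint arm with a two-finger parallel gripper is mounted at the origin on the work surface. World frame = base frame: x ahead of the robot, y to its left, z up, the work surface at z = 0. Lengths are in m, angles in rad, forces in N, time in s.
With the tool pointing down it reaches from about 0.425 to 0.875 m from the base axis. Payload 4.7 kg.
Tool frame: the origin (TCP) lies on the centre line of the jaws, within the pads' length; the fingertips stand 22 mm ahead of it and the grasp point (between the pads) lies 3 mm ahead of it (bot.tip_reach is the z of the fingertips in the tool frame, in m); z points along the fingers, y is the direction in which the jaws open and shut (so a half turn about z gives the same grasp; the last joint's range is limited). The gripper opens to 87 mm and grips with 3 to 60 N. Pads are 19 mm wide; open, the fingers measure 117 mm over their backs; the gripper's body (75 mm by 190 mm) begins 51 mm behind the grasp point.
Start: joints at [-1.179, 0.321, -0.07, 1.45, 0.023, 1.371, -0.057], TCP at [0.24, 0.604, 0.245] pointing down, gripper open.
Joint ranges: [-2.86, 2.86], [-0.3, 2.09], [-1.38, 1.24], [0.06, 2.45], [-1.56, 4.7], [0.09, 2.05], [-2.69, 2.69]. Speed limits (rad/s): [2.57, 2.57, 3.14, 3.14, 3.14, 3.14, 3.14].

## Interface

Orientations are given as [roll, pitch, yaw] about the fixed x, y, z axes, in that order (R = Rz(yaw) Ry(pitch) Rx(roll)).
In Python, from cell import bot, vision gives the robot as it stands. The module is installed in compiled form; this text tells all that it offers.
- The arm moves only by the shell command python3 -m pendant 'ROWS' [FORCE]. ROWS is JSON, a list that holds one entry, the list of rows, each a list of 7 numbers: the shift along the tool's x, y, z in mm, then the turn, a rotation vector about the tool's x, y, z in rad, then the closure, from 0 (fully open) to 1 (shut). In form: [[[x, y, z, wx, wy, wz, jaw], ...]]. A call has 1 to 10 rows; each row shifts and turns the commanded pose from where the row before left it, along the tool's axes as they then stand; what a row does not reach is not made up. A row lasts 1/10 s, in which the tool goes at most 50 mm and 8.59 degrees, less where a joint would pass 70% of its speed; a pose out of reach is approached as far as the arm can. A call is refused whole if a number of a shift passes 50 or a number of a turn 0.15, either way. A call with a gripper value outside its range is refused whole. The fingers move at their own pace and stop on an object; FORCE is the grip in N (left out, the last holds). Time passes only in rows, so rows that do not move let the fingers close. It gives the time, the measured TCP pose, the force and the opening at its end, in the units of the state.
- bot.state(): the state, without advancing time (a new reading comes with each control period).
- vision.get_image(name): name is "side" or "top" or "wrist"; returns a dict with "img" (480x640x3 uint8, blue, green, red), "vfov" (degrees; the focal length in pixels is half the picture's height over the tangent of half this angle, whatever the lens; pixels are square), "cx", "cy" (the principal point, pixels), "world_to_cam" (4x4, takes a point from world to camera coordinates); the wrist camera has in their place "tool_from_camera" (4x4, takes a point from camera to tool coordinates, whose origin is the TCP and whose axes are the flange's). Camera axes: x right, y up, looking along -z (the intrinsics and any distortion apply to the point x, -y, -z); pixel columns grow to the right and rows downward; lengths in m; the calibration is good to about 2 mm. A picture is of the moment at which its call begins: read the wrist's pose just before it. There is no depth.
- bot.close_job(): hands the job in, once; it reports no verdict.
The state is a dict: "t": time; "joint_pos": joint angles; "joint_vel": joint speeds; "tau": joint torques, N m; "ee_pos": TCP position; "tool_rot": TCP orientation; "force": force on the tool from outside, world axes, zero at the start; "moment": the same for the moment, N m; "finger_gap": finger opening in m.
Only numpy, scipy, OpenCV 4.12 (cv2) and the standard library are available. Lean on these libraries where they do the work, as an engineer would, in place of code of your own. Each camera call takes 0.05 s, during which the arm holds its last target.

## Working session

There is one attempt and no reset: what is moved stays moved. The work goes in short steps, Python scripts to look and compute and a shell command to move; the robot and the scene stay as the last step left them, time stands still between calls to the robot, and variables do not carry over. Pictures are saved under pics/ and viewed, and the job is handed in when it is done.

```bash
mkdir -p pics; python3 - <<'E'
from cell import bot, vision
import cv2
s=bot.state(); print(s)
for n in ("side","top","wrist"):
    d=vision.get_image(n); cv2.imwrite(f"pics/{n}0.png",d["img"])
    print(n,{k:v for k,v in d.items() if k!="img"})
print(bot.tip_reach)
E
```

```text
{'t': 0.0, 'joint_pos': array([-1.17890097,  0.32183747, -0.07009136,  1.4516858 ,  0.02260113,
        1.3708239 , -0.05689229]), 'joint_vel': array([ 1.02783481e-03,  8.97793057e-04, -2.23014686e-04,  1.51670829e-03,
       -9.69019366e-05, -3.11356148e-03,  2.40815333e-03]), 'tau': array([ 2.70492337e-04, -4.91297328e+01, -4.03658794e-01, -3.12519264e+01,
       -6.37376332e-02,  4.42310655e-02,  1.81386049e-04]), 'ee_pos': array([0.23961425, 0.60365557, 0.24344673]), 'tool_rot': array([-3.13962783e+00,  9.93928746e-05,  2.76384243e+00]), 'force': array([ 0.26676765, -0.13144607, -0.64824199]), 'moment': array([-0.02864661,  0.074618  ,  0.04190732]), 'finger_gap': 0.08702481752591691}
side {'vfov': 52.454525890571524, 'cx': 322.64615655142273, 'cy': 244.18520867774473, 'world_to_cam': array([[ 0.73797888, -0.67457517, -0.01831704, -0.38952999],
       [ 0.37126871,  0.38319904,  0.84576477, -0.30185106],
       [-0.56351284, -0.63095708,  0.53324145, -0.79407346],
       [ 0.        ,  0.        ,  0.        ,  1.        ]])}
top {'vfov': 45.49647787901404, 'cx': 320.85095471893703, 'cy': 253.727929450142, 'world_to_cam': array([[ 1.68076320e-02, -9.99858162e-01, -1.07631338e-03,
         5.56159758e-03],
       [ 9.97538517e-01,  1.66953269e-02,  6.81041284e-02,
        -5.59804116e-01],
       [-6.80764992e-02, -2.21833318e-03,  9.97677638e-01,
        -1.22099662e+00],
       [ 0.00000000e+00,  0.00000000e+00,  0.00000000e+00,
         1.00000000e+00]])}
wrist {'vfov': 58.3967791867126, 'cx': 318.5389663205511, 'cy': 232.51914924262076, 'tool_from_camera': array([[ 9.01126364e-04,  9.68762677e-01,  2.47988031e-01,
         6.65720987e-02],
       [ 9.99999469e-01, -9.96728821e-04,  2.59963336e-04,
        -2.29600438e-04],
       [ 4.99019594e-04,  2.47987665e-01, -9.68763061e-01,
        -1.40972641e-01],
       [ 0.00000000e+00,  0.00000000e+00,  0.00000000e+00,
         1.00000000e+00]])}
0.022
```

View pics/side0.png

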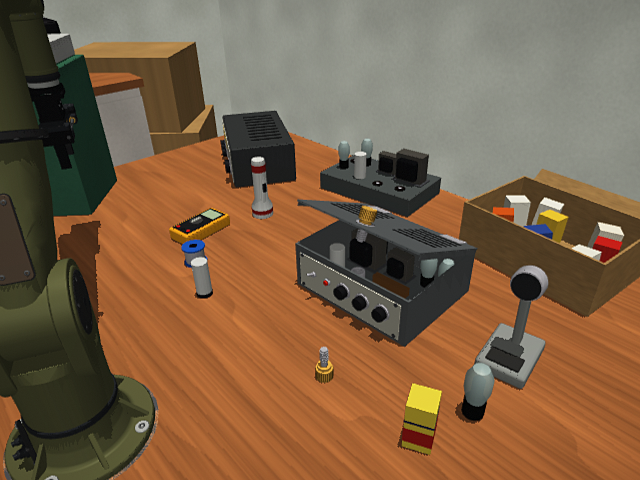

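View pics/top0.png

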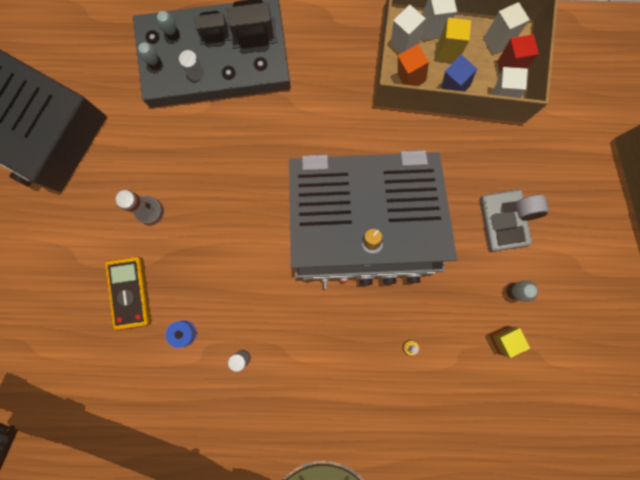

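View pics/wrist0.png

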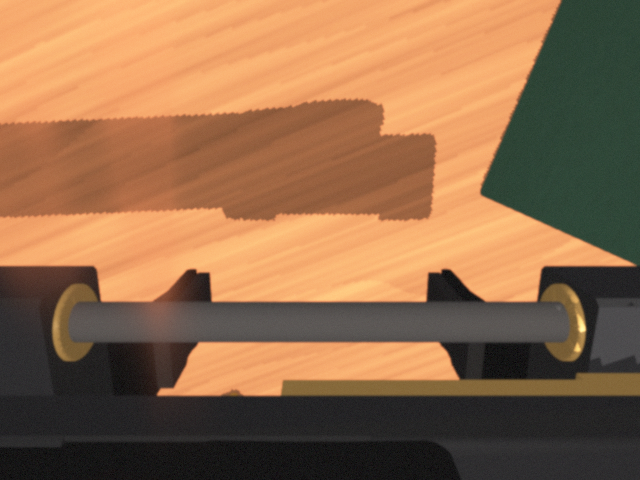

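The side view shows the cover ajar, with the knob at about (369,212). In the top view the knob is at about (373,236), and the cover's front edge runs from (290,266) to (455,261). Next I'll measure these.

```bash
cat > h.py <<'E'
import numpy as np, cv2
from cell import bot, vision
from scipy.spatial.transform import Rotation as R
def cam(d, s=None):
    W=np.eye(4)
    if "world_to_cam" in d: W=d["world_to_cam"]
    else:
        T=np.eye(4);T[:3,:3]=R.from_euler("xyz",s["tool_rot"]).as_matrix();T[:3,3]=s["ee_pos"]
        W=np.linalg.inv(T@d["tool_from_camera"])
    f=240/np.tan(np.radians(d["vfov"])/2)
    return W,f,d["cx"],d["cy"]
def ray(c,u,v):
    W,f,cx,cy=c; M=np.linalg.inv(W)
    q=M[:3,:3]@np.array([(u-cx)/f,-(v-cy)/f,-1.]); return M[:3,3],q/np.linalg.norm(q)
def onz(c,p,z):
    o,q=ray(c,*p); return o+q*(z-o[2])/q[2]
def proj(c,P):
    W,f,cx,cy=c; q=W[:3,:3]@np.asarray(P)+W[:3,3]; return np.array([cx+f*q[0]/-q[2],cy-f*q[1]/-q[2]])
def tri(*cp):
    A=np.zeros((3,3));b=np.zeros(3);L=[]
    for c,p in cp:
        o,q=ray(c,*p);P=np.eye(3)-np.outer(q,q);A+=P;b+=P@o;L.append((P,o))
    x=np.linalg.solve(A,b); return x,[np.linalg.norm(P@(x-o))*1e3 for P,o in L]
E
python3 - <<'E'
from h import *
for n,(x,y,w,h,k) in {"side":(280,190,200,160,4),"top":(270,140,200,160,4)}.items():
    im=cv2.imread(f"pics/{n}0.png")[y:y+h,x:x+w]
    cv2.imwrite(f"pics/{n}0z.png",cv2.resize(im,None,fx=k*0.99,fy=k*0.93,interpolation=cv2.INTER_CUBIC))
    hs=cv2.cvtColor(im,cv2.COLOR_BGR2HSV)
    m=cv2.inRange(hs,(14,110,80),(32,255,255))
    nn,l,st,c=cv2.connectedComponentsWithStats(m)
    for i in range(1,nn):
        if st[i,4]>20: print(n,st[i]+[x,y,0,0,0],c[i]+[x,y])
E
```

```text
side [463 196  17  17 125] [473.072 202.368]
side [359 206  18  19 239] [366.78661088 214.80753138]
side [467 209  13   6  26] [474.65384615 210.69230769]
side [464 212  16  16  66] [469.96969697 219.60606061]
side [460 226  20  31 267] [470.65917603 237.73033708]
top [364 229  18  20 276] [372.43478261 238.61231884]
```

View pics/side0z.png

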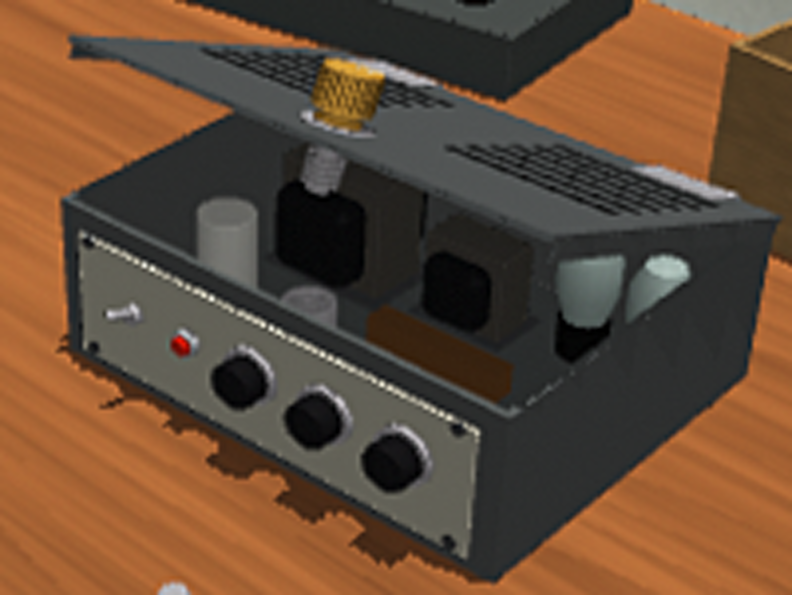

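View pics/top0z.png

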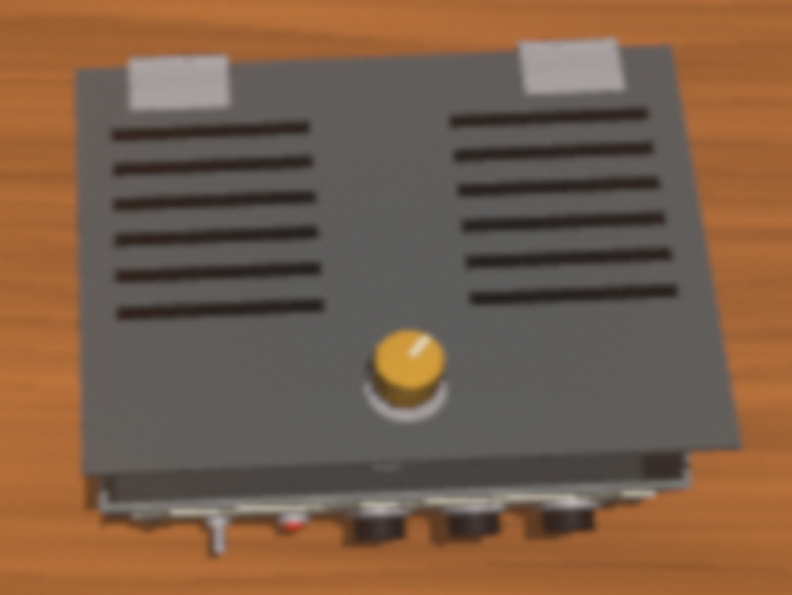

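```bash
python3 - <<'E'
from h import *
S=cam(vision.get_image("side"));T=cam(vision.get_image("top"))
s=lambda a,b:(280+a/3.96,190+b/3.72); t=lambda a,b:(270+a/3.96,140+b/3.72)
P={}
for k,a,b in [("coverFL",(72,38),(84,472)),("coverFR",(549,236),(741,446)),("hingeR",(776,215),(671,45)),("knobtop",(352,67),(410,360)),("chFRtop",(512,412),(690,485)),("chFLtop",(65,203),(102,510))]:
    x,e=tri((S,s(*a)),(T,t(*b))); P[k]=x; print(k,x.round(4),np.round(e,1))
hl=onz(T,t(76,70),.114);hr=onz(T,t(671,45),.114);print("hinge",hl,hr,np.linalg.norm(hl-hr))
d=hl-hr; yaw=np.arctan2(-d[0],d[1]);print("yaw",yaw)
dd=P["coverFL"]-P["coverFR"];print("yaw2",np.arctan2(-dd[0],dd[1]),np.linalg.norm(dd))
dd=P["chFLtop"]-P["chFRtop"];print("yaw3",np.arctan2(-dd[0],dd[1]),np.linalg.norm(dd))
print("FRbottom",onz(S,s(494,578),0))
E
```

```text
coverFL [0.523  0.0676 0.2056] [1.6 1.6]
coverFR [ 0.5401 -0.2361  0.2078] [0.7 0.7]
hingeR [ 0.7637 -0.2222  0.1133] [0.3 0.3]
knobtop [ 0.5792 -0.0815  0.2228] [1.4 1.4]
chFRtop [ 0.5258 -0.2346  0.1108] [2.4 2.4]
chFLtop [0.5075 0.0631 0.1044] [2.2 2.2]
hinge [0.74454035 0.08202153 0.114     ] [ 0.76336539 -0.22184319  0.114     ] 0.30444728636997664
yaw 0.06187297901127687
yaw2 0.056158537271354225 0.3041812705859788
yaw3 0.06119785345743692 0.2982837920505886
FRbottom [ 0.52815999 -0.23529431  0.        ]
```

```bash
python3 -m pendant '[[[0,0,-30,0,0,0,1],[-32,-33,-10,0,0,0,1],[-32,-33,-10,0,0,0,1],[-32,-33,-5,0,0,0,1],[-32,-33,0,0,0,0,1],[-32,-33,0,0,0,0,1],[-32,-33,0,0,0,0,1],[-32,-33,0,0,0,0,1],[-32,-33,0,0,0,0,1],[-32,-33,0,0,0,0,1]]]' 10
python3 -m pendant '[[[-32,-33,0,0,0,0,1],[-32,-33,0,0,0,0,1],[-32,-33,0,0,0,0,1],[-32,-33,0,0,0,0,1],[-32,-33,0,0,0,0,1],[-32,-33,0,0,0,0,1],[-32,-33,0,0,0,0,1],[0,0,0,0,0,0.15,1],[0,0,0,0,0,0.15,1],[0,0,0,0,0,0.15,1]]]'
python3 -c "
from cell import bot;print(bot.state())"
```

```text
t: 1.25
ee_pos: [0.3983, 0.22, 0.2997]
tool_rot: [3.141, 0.0, 2.764]
force: [0.9, 1.0, 0.1]
finger_gap: 0.015
t: 2.25
ee_pos: [0.5209, -0.0759, 0.2994]
tool_rot: [-3.141, -0.0, 2.306]
force: [0.2, 0.1, -0.7]
finger_gap: 0.0006
{'t': 2.25, 'joint_pos': array([-0.52996421,  0.02326073,  0.64081435,  1.69144254, -0.0140721 ,
        1.43182231,  0.8483543 ]), 'joint_vel': array([-2.71365541e-02, -4.68975992e-03,  1.05317084e-02,  2.98423749e-03,
        1.46927989e-03, -1.16326003e-03, -1.48604473e+00]), 'tau': array([  0.56300132, -25.9722662 ,   0.81805263, -31.63784981,
         0.04066359,   0.0718918 ,   1.57100603]), 'ee_pos': array([ 0.52086461, -0.07594983,  0.29939721]), 'tool_rot': array([-3.14141310e+00, -2.49444084e-04,  2.30647637e+00]), 'force': array([ 0.2017926,  0.0621178, -0.6553353]), 'moment': array([-0.0740795 , -0.01962674, -0.01270114]), 'finger_gap': 0.0005567909096928708}
```

```bash
python3 -m pendant '[[[0,0,0,0,0,0.15,1],[0,0,0,0,0,0.15,1],[0,0,0,0,0,0.15,1],[0,0,0,0,0,0.15,1],[0,0,0,0,0,0.15,1],[0,0,0,0,0,0.15,1],[0,0,0,0,0,0.15,1],[0,0,0,0,0,0.15,1],[0,0,0,0,0,0.15,1],[0,0,0,0,0,0.15,1]]]'
python3 -m pendant '[[[0,0,0,0,0,0.15,1],[0,0,0,0,0,0.15,1],[0,0,0,0,0,0.15,1],[0,0,0,0,0,0.15,1],[0,0,0,0,0,0.15,1],[0,0,0,0,0,0,1],[0,0,0,0,0,0,1]]]'
python3 - <<'E'
from h import *
s=bot.state();print(s["ee_pos"],s["tool_rot"],s["joint_pos"],s["force"])
d=vision.get_image("wrist");cv2.imwrite("pics/w1.png",d["img"])
E
```

```text
t: 3.25
ee_pos: [0.5208, -0.0754, 0.2995]
tool_rot: [-3.141, -0.0, 0.808]
force: [-0.1, 0.1, -0.1]
finger_gap: 0.0004
t: 3.95
ee_pos: [0.5209, -0.0754, 0.2996]
tool_rot: [-3.141, -0.0, 0.068]
force: [-0.3, -1.0, -0.5]
finger_gap: 0.0007
[ 0.52086377 -0.07540005  0.29956314] [-3.14141357e+00 -5.13250651e-05  6.75018018e-02] [-0.559953    0.0222416   0.67032816  1.69235235 -0.01413844  1.43180514
 -1.39108111] [-0.27884275 -1.03184116 -0.47483757]
```

View pics/w1.png

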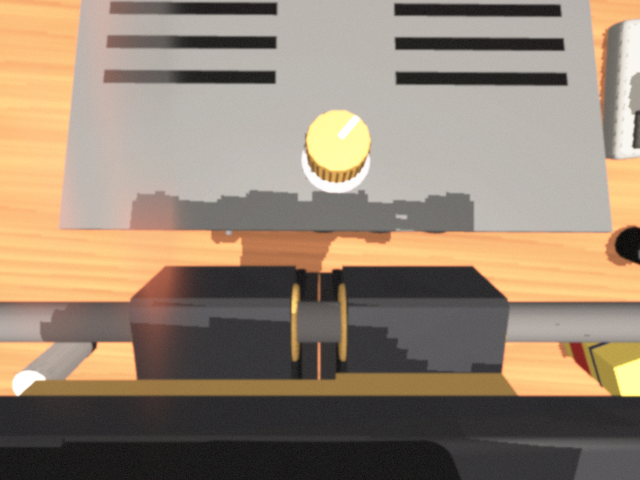

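```bash
python3 -m pendant '[[[10,8,10,0,0,0,1],[0,0,20,0,0,0,1],[0,0,20,0,0,0,1],[0,0,10,0,0,0,1],[0,0,3,0,0,0,1],[0,0,0,0,0,0,1]]]'
python3 -m pendant '[[[0,0,4,0,0,0,1],[0,0,4,0,0,0,1],[-1,0,4,0,0,0,1],[-1,0,4,0,0,0,1],[-1,0,4,0,0,0,1]]]'
python3 - <<'E'
from h import *
s=bot.state();print(s["ee_pos"],s["tool_rot"],s["force"])
d=vision.get_image("side");cv2.imwrite("pics/s2.png",d["img"])
E
```

```text
t: 4.6
ee_pos: [0.5315, -0.0828, 0.2367]
tool_rot: [-3.142, -0.0, 0.065]
force: [-0.0, 0.2, 0.2]
finger_gap: 0.0002
t: 5.1
ee_pos: [0.5282, -0.0831, 0.2163]
tool_rot: [-3.141, 0.0, 0.064]
force: [-1.7, -0.3, 1.7]
finger_gap: 0.0007
[ 0.5282265  -0.08307875  0.21634604] [-3.14146242e+00  3.83300613e-05  6.37760144e-02] [-1.70661664 -0.27273861  1.73343524]
```

View pics/s2.png

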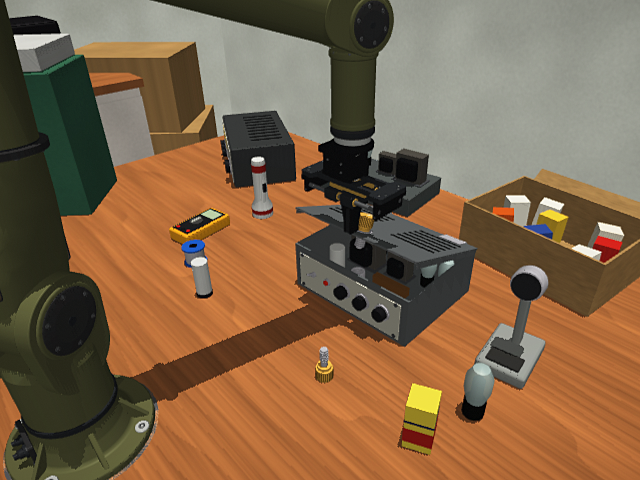

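The fingertips are on the cover's front centre with about 1.7 N, at about (350,228) in the side view. I'll keep pressing it down.

```bash
python3 -m pendant '[[[-2,0,8,0,0,0,1],[-2,0,8,0,0,0,1],[-2,0,8,0,0,0,1],[-1,0,8,0,0,0,1],[-1,0,8,0,0,0,1],[-1,0,8,0,0,0,1]]]'
python3 -m pendant '[[[-1,0,6,0,0,0,1],[-1,0,6,0,0,0,1],[-1,0,6,0,0,0,1],[0,0,4,0,0,0,1],[0,0,2,0,0,0,1]]]'
```

```text
t: 5.75
ee_pos: [0.5194, -0.0835, 0.1678]
tool_rot: [-3.141, 0.0, 0.064]
force: [-0.8, -0.5, 1.8]
finger_gap: 0.0007
t: 6.25
ee_pos: [0.5168, -0.0837, 0.1445]
tool_rot: [-3.142, -0.001, 0.064]
force: [-0.1, -0.1, 2.4]
finger_gap: 0.001
```

```bash
python3 -m pendant '[[[0,0,2,0,0,0,1],[0,0,2,0,0,0,1],[0,0,2,0,0,0,1],[0,0,1,0,0,0,1],[0,0,0.5,0,0,0,1]]]'
python3 -m pendant '[[[0,0,0.5,0,0,0,1],[0,0,0.5,0,0,0,1],[0,0,0.3,0,0,0,1]]]'
```

```text
t: 6.75
ee_pos: [0.5165, -0.0837, 0.137]
tool_rot: [-3.141, -0.0, 0.064]
force: [0.8, 1.5, 3.2]
finger_gap: 0.0006
t: 7.05
ee_pos: [0.5165, -0.0837, 0.1364]
tool_rot: [-3.141, -0.0, 0.064]
force: [-1.3, 0.1, 9.3]
finger_gap: 0.0
```

```bash
python3 -m pendant '[[[0,0,-10,0,0,0,1],[0,0,-30,0,0,0,1],[0,0,-30,0,0,0,0],[0,0,-30,0,0,0,0],[0,0,-10,0,0,0,0],[0,0,0,0,0,0,0],[0,0,0,0,0,0,0]]]'
python3 - <<'E'
from h import *
import json
s=bot.state();print(s["ee_pos"],s["tool_rot"],s["force"])
for n in("wrist","side","top"):
    d=vision.get_image(n);cv2.imwrite(f"pics/{n}3.png",d["img"])
json.dump({k:np.array(v).tolist() for k,v in s.items()},open("s3.json","w"))
im=cv2.imread("pics/side3.png")[190:350,280:480];cv2.imwrite("pics/side3z.png",cv2.resize(im,None,fx=3.96,fy=3.72,interpolation=cv2.INTER_CUBIC))
E
```

```text
t: 7.75
ee_pos: [0.5157, -0.0837, 0.2446]
tool_rot: [-3.141, 0.002, 0.064]
force: [-0.1, -0.1, 0.2]
finger_gap: 0.0326
[ 0.51573483 -0.08369438  0.24456783] [-3.14146325e+00  1.76514393e-03  6.38118167e-02] [-0.08460019 -0.10604134  0.21991623]
```

View pics/wrist3.png

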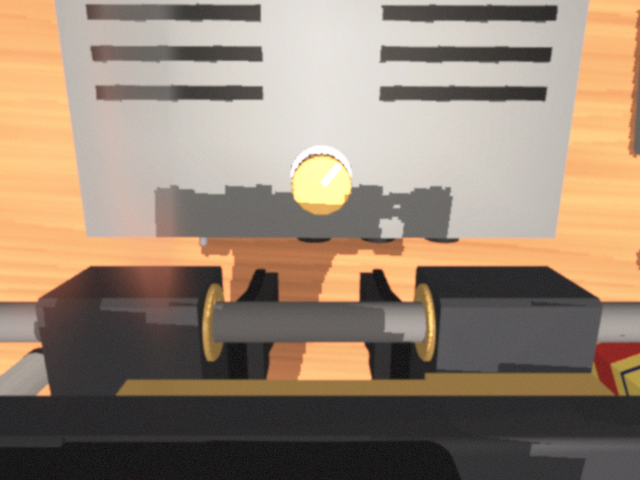

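View pics/side3z.png

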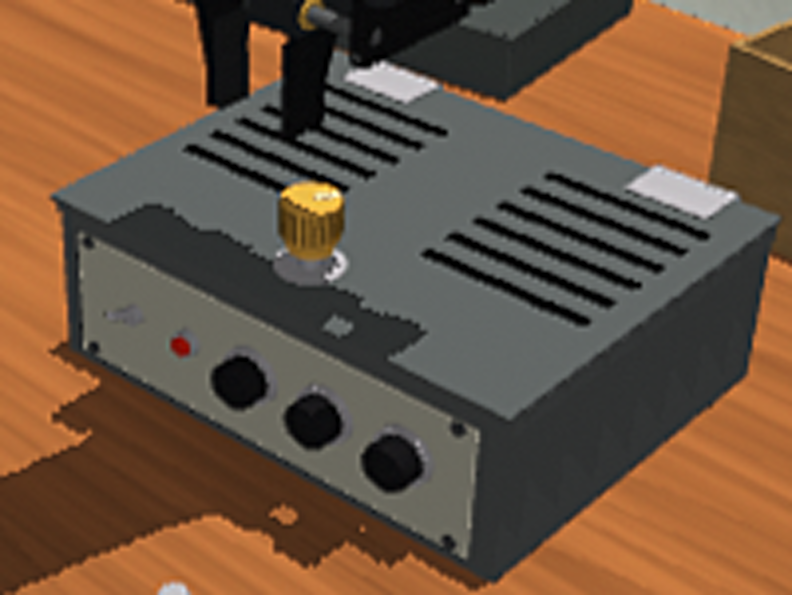

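The cover is shut. In the wrist view the knob's top disc is at about (321,184) and the white mark points up and to the right. In the side view the screw is standing proud.

```bash
python3 - <<'E'
from h import *
import json
s=json.load(open("s3.json"))
W=cam(vision.get_image("wrist"),s);S=cam(vision.get_image("side"))
im=cv2.imread("pics/wrist3.png");hs=cv2.cvtColor(im,cv2.COLOR_BGR2HSV)
m=np.zeros(im.shape[:2],np.uint8);m[145:225,280:365]=cv2.inRange(hs,(14,120,150),(32,255,255))[145:225,280:365]
m=cv2.morphologyEx(m,cv2.MORPH_CLOSE,np.ones((9,9)))
c=max(cv2.findContours(m,0,2)[0],key=cv2.contourArea);e=cv2.fitEllipse(cv2.convexHull(c));print(e)
o,q=ray(W,*e[0])
x,er=tri((W,e[0]),(S,(280+311/3.96,190+197/3.72)));print(x,er)
for z in (.156,.157,.158):print(z,onz(W,e[0],z))
f=W[1]; # size-based height
P=onz(W,e[0],.1572);depth=-(W[0][:3,:3]@P+W[0][:3,3])[2]
print("exp diam px",f*.032/depth)
# cover right/left front corners in wrist
for p in((88,236),(558,236)):print(onz(W,p,.114))
E
```

```text
((321.1521911621094, 187.74891662597656), (52.990509033203125, 58.06143569946289), 87.99773406982422)
[ 0.55032976 -0.08418874  0.15645577] [np.float64(0.7627540520798992), np.float64(0.762754052079856)]
0.156 [ 0.54976163 -0.08361715  0.156     ]
0.157 [ 0.54990971 -0.08360088  0.157     ]
0.158 [ 0.55005779 -0.08358461  0.158     ]
exp diam px 59.88260660819552
[0.50204875 0.0657005  0.114     ]
[ 0.52188021 -0.24100617  0.114     ]
```

```bash
python3 -m pendant '[[[17.4,1.1,0,0,0,0,0],[17.4,1.1,0,0,0,0,0],[0,0,20,0,0,0,0],[0,0,30,0,0,0,0],[0,0,25,0,0,0,0],[0,0,13,0,0,0,0],[0,0,4.5,0,0,0,0],[0,0,0,0,0,0,0.4]]]' 4
python3 - <<'E'
from h import *
s=bot.state();print(s["ee_pos"],s["tool_rot"],s["force"],s["moment"])
for n in("wrist","side","top"):
    d=vision.get_image(n);cv2.imwrite(f"pics/{n}4.png",d["img"])
a=cv2.imread("pics/side4.png")[170:290,300:440];a=cv2.resize(a,(560,480));b=cv2.imread("pics/wrist4.png")
cv2.imwrite("pics/c4.png",cv2.resize(np.hstack([a,b[:, :, :]]),(800,320)))
E
```

```text
t: 8.8
ee_pos: [0.5513, -0.0838, 0.1532]
tool_rot: [3.141, 0.0, 0.064]
force: [-0.1, -0.2, 0.8]
finger_gap: 0.084
[ 0.55132865 -0.08379879  0.15316776] [3.14139531e+00 4.33486600e-04 6.37235174e-02] [-0.05771985 -0.17160719  0.82331829] [-0.08481161  0.18705356 -0.00263948]
```

View pics/c4.png

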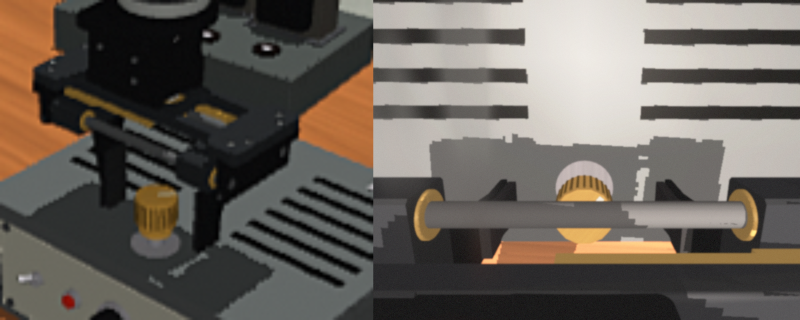

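The knob is centred between the pads: in the wrist panel of the combined picture it is at about (585,215), with the pads at 500 and 665. Now I'll close gently.

```bash
python3 -m pendant '[[[0,0,0,0,0,0,0.5],[0,0,0,0,0,0,0.6],[0,0,0,0,0,0,0.7],[0,0,0,0,0,0,1],[0,0,0,0,0,0,1],[0,0,0,0,0,0,1],[0,0,0,0,0,0,1],[0,0,0,0,0,0,1]]]' 6
python3 -c "
from cell import bot;s=bot.state();print(s['ee_pos'],s['force'],s['moment'],s['finger_gap'])"
```

```text
t: 9.75
ee_pos: [0.5513, -0.0829, 0.1533]
tool_rot: [-3.14, 0.0, 0.064]
force: [-0.4, 3.2, 1.1]
finger_gap: 0.0319
[ 0.55130955 -0.08293678  0.15330408] [-0.40316572  3.15569768  1.11187184] [0.59115213 0.30738236 0.04333278] 0.03185916529061095
```

```bash
python3 -m pendant '[[[0,-0.8,0.3,0,0,0,1],[0,-0.3,0.3,0,0,0,1],[0,0,0,0,0,0,1]]]' 8
python3 -m pendant '[[[0,0,-0.1,0,0,-0.1,1],[0,0,-0.1,0,0,-0.1,1],[0,0,0,0,0,-0.1,1]]]'
```

```text
t: 10.05
ee_pos: [0.5513, -0.0829, 0.1531]
tool_rot: [3.142, -0.0, 0.064]
force: [-2.7, 2.5, 4.8]
finger_gap: 0.032
t: 10.35
ee_pos: [0.5513, -0.0826, 0.1532]
tool_rot: [-3.141, -0.0, 0.368]
force: [-2.0, 2.5, 4.2]
finger_gap: 0.0322
```

```bash
python3 -m pendant '[[[-0.1,-0.3,-0.06,0,0,-0.1,1],[0,0,-0.06,0,0,-0.1,1],[0,0,-0.06,0,0,-0.1,1]]]'
python3 -m pendant '[[[0,0,-0.06,0,0,-0.1,1],[0,0,-0.06,0,0,-0.1,1],[0,0,-0.06,0,0,-0.1,1]]]'
```

```text
t: 10.65
ee_pos: [0.5511, -0.0824, 0.153]
tool_rot: [3.142, -0.0, 0.668]
force: [-1.1, 2.4, 1.7]
finger_gap: 0.0316
t: 10.95
ee_pos: [0.5509, -0.0821, 0.1525]
tool_rot: [-3.141, -0.0, 0.968]
force: [1.1, 2.4, -2.0]
finger_gap: 0.0315
```

```bash
python3 - <<'E'
from h import *
d=vision.get_image("wrist");d2=vision.get_image("side");print(bot.state()["moment"])
b=cv2.resize(d2["img"][190:290,310:430],(576,480),interpolation=cv2.INTER_CUBIC)
cv2.imwrite("pics/c5.png",cv2.resize(np.hstack([d["img"],b]),(800,316)))
E
```

```text
[ 0.41197308  0.00225646 -0.0097828 ]
```

View pics/c5.png

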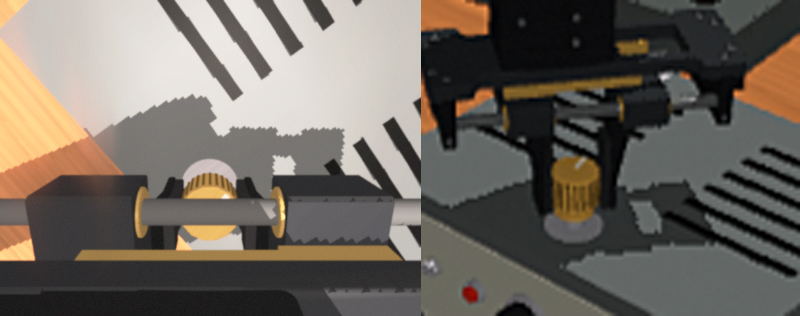

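The support force has gone (fz fell from +4 to −2, about the screw's weight), so the thread seems to be free. I'll press lightly down to confirm the drop.

```bash
python3 -m pendant '[[[0,0,0.7,0,0,0,1],[0,0,0.7,0,0,0,1],[0,0,0,0,0,0,1]]]'
python3 -m pendant '[[[0,0,0.7,0,0,0,1],[0,0,0.7,0,0,0,1],[0,0,0,0,0,0,1]]]'
```

```text
t: 11.35
ee_pos: [0.5509, -0.0822, 0.1515]
tool_rot: [-3.141, 0.0, 0.963]
force: [0.1, 2.7, -2.8]
finger_gap: 0.0319
t: 11.65
ee_pos: [0.5509, -0.0822, 0.1502]
tool_rot: [-3.141, -0.0, 0.964]
force: [-0.9, 2.6, -1.2]
finger_gap: 0.0315
```

```bash
python3 -m pendant '[[[0,0,0.5,0,0,0,1],[0,0,0.3,0,0,0,1],[0,0,0,0,0,0,1]]]'
python3 -m pendant '[[[0,0,0.4,0,0,0,1],[0,0,0.3,0,0,0,1],[0,0,0,0,0,0,1]]]'
```

```text
t: 11.95
ee_pos: [0.551, -0.0822, 0.1499]
tool_rot: [-3.141, -0.0, 0.964]
force: [-2.8, 3.1, 1.6]
finger_gap: 0.0314
t: 12.25
ee_pos: [0.551, -0.0823, 0.1498]
tool_rot: [-3.141, -0.001, 0.964]
force: [-4.9, 3.9, 5.3]
finger_gap: 0.0315
```

The screw bottomed again about 3.7 mm lower, so it has dropped one pitch. Next I turn it forward while following the pitch down.

```bash
python3 -m pendant '[[[0,-0.3,-0.3,0,0,0,1],[0,0,0.06,0,0,0.1,1],[0,0,0.06,0,0,0.1,1],[0,0,0.06,0,0,0.1,1]]]'
python3 -m pendant '[[[0,0,0.06,0,0,0.1,1],[0,0,0.06,0,0,0.1,1],[0,0,0.06,0,0,0.1,1]]]'
```

```text
t: 12.65
ee_pos: [0.5511, -0.0824, 0.1497]
tool_rot: [3.141, -0.001, 0.66]
force: [-1.6, 2.4, 3.8]
finger_gap: 0.0321
t: 12.95
ee_pos: [0.5513, -0.0826, 0.1495]
tool_rot: [3.141, -0.001, 0.36]
force: [-2.0, 1.2, 3.5]
finger_gap: 0.0315
```

```bash
python3 -m pendant '[[[0,0,0.1,0,0,0.12,1],[0,0,0.08,0,0,0.12,1],[0,0,0.08,0,0,0.12,1],[0,0,0.08,0,0,0.12,1],[0,0,0.08,0,0,0.12,1]]]'
python3 -m pendant '[[[0,0,0.08,0,0,0.12,1],[0,0,0.08,0,0,0.12,1],[0,0,0.08,0,0,0.12,1],[0,0,0.08,0,0,0.12,1],[0,0,0.08,0,0,0.12,1]]]'
python3 -c "
from cell import bot;s=bot.state();print(s['ee_pos'],s['tool_rot'],s['force'],s['joint_pos'])"
```

```text
t: 13.45
ee_pos: [0.5513, -0.0831, 0.1491]
tool_rot: [3.141, -0.002, -0.241]
force: [-1.4, 1.9, 3.6]
finger_gap: 0.0319
t: 13.95
ee_pos: [0.5511, -0.0835, 0.1487]
tool_rot: [3.141, -0.002, -0.842]
force: [-2.5, -0.2, 4.8]
finger_gap: 0.0319
[ 0.55106332 -0.08354598  0.14871985] [ 3.14135266e+00 -1.69718294e-03 -8.41758637e-01] [-2.54587676 -0.17937656  4.82879644] [-0.60970516  0.24351817  0.81340705  1.8303418  -0.19198381  1.14795019
 -2.14443153]
```

```bash
python3 -m pendant '[[[0,0,0.06,0,0,0.12,1],[0,0,0.06,0,0,0.12,1],[0,0,0.06,0,0,0.12,1],[0,0,0,0,0,0,1],[0,0,0,0,0,0,1],[0,0,-0.3,0,0,0,1]]]'
python3 -m pendant '[[[0,0,0,0,0,0,0.55],[0,0,0,0,0,0,0.4],[0,0,0,0,0,0,0.3],[0,0,0,0,0,0,0.3]]]'
python3 - <<'E'
from h import *
d=vision.get_image("side");s=bot.state();print(s["ee_pos"],s["tool_rot"],s["force"],s["joint_pos"][6],s["finger_gap"])
cv2.imwrite("pics/c6.png",cv2.resize(d["img"][190:290,310:430],(576,480),interpolation=cv2.INTER_CUBIC))
cv2.imwrite("pics/w6.png",vision.get_image("wrist")["img"])
E
```

```text
t: 14.55
ee_pos: [0.5508, -0.0837, 0.1485]
tool_rot: [3.141, -0.002, -1.196]
force: [-1.7, -0.3, 4.1]
finger_gap: 0.0319
t: 14.95
ee_pos: [0.5509, -0.0823, 0.1481]
tool_rot: [-3.141, -0.0, -1.196]
force: [0.3, -0.0, 0.2]
finger_gap: 0.0549
[ 0.55091901 -0.08228595  0.14808759] [-3.14144561e+00 -3.15866174e-04 -1.19607063e+00] [-0.98079592 -0.41772414  0.72053357] -2.4825499480407944 0.057442780086331816
```

View pics/c6.png

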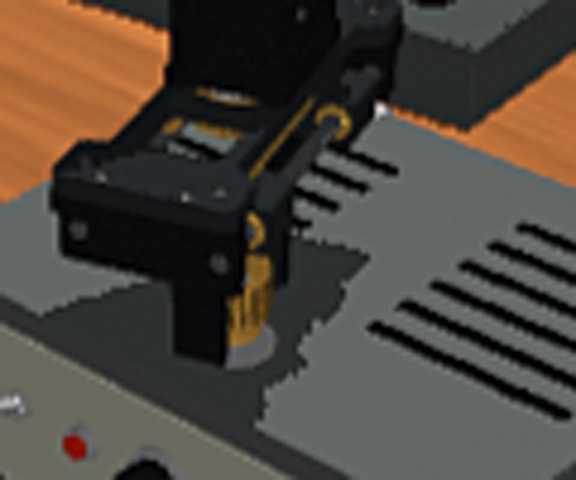

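View pics/w6.png

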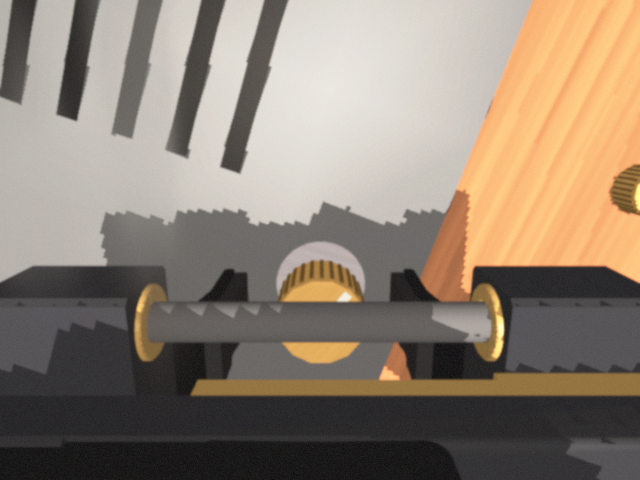

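In the wrist view the knob is centred at about (320,320), between open fingers. The mark still stands up and to the right relative to the tool, so there was no visible slip. Now I'll turn back open-handed for the second grip.

```bash
python3 -m pendant '[[[0.6,0.2,0,0,0,-0.15,0.3],[0,0,0,0,0,-0.15,0.3],[0,0,0,0,0,-0.15,0.3],[0,0,0,0,0,-0.15,0.3],[0,0,0,0,0,-0.15,0.3],[0,0,0,0,0,-0.15,0.3],[0,0,0,0,0,-0.15,0.3],[0,0,0,0,0,-0.15,0.3],[0,0,0,0,0,-0.15,0.3],[0,0,0,0,0,-0.15,0.3]]]'
python3 -m pendant '[[[0,0,0,0,0,-0.15,0.3],[0,0,0,0,0,-0.15,0.3],[0,0,0,0,0,-0.15,0.3],[0,0,0,0,0,-0.15,0.3],[0,0,0,0,0,-0.15,0.3],[0,0,0,0,0,-0.15,0.3],[0,0,0,0,0,-0.15,0.3],[0,0,0,0,0,-0.15,0.3],[0,0,0,0,0,-0.15,0.3],[0,0,0,0,0,-0.15,0.3]]]'
python3 -m pendant '[[[0,0,0,0,0,-0.15,0.3],[0,0,0,0,0,-0.15,0.3],[0,0,0,0,0,-0.15,0.3],[0,0,0,0,0,-0.15,0.3],[0,0,0,0,0,-0.15,0.3],[0,0,0,0,0,-0.15,0.3],[0,0,0,0,0,-0.15,0.3],[0,0,0,0,0,-0.15,0.3],[0,0,0,0,0,0,0.3],[0,0,0,0,0,0,0.3]]]'
python3 - <<'E'
from h import *
s=bot.state();print(s["ee_pos"],s["tool_rot"],s["force"],s["joint_pos"],s["finger_gap"])
cv2.imwrite("pics/w7.png",vision.get_image("wrist")["img"])
E
```

```text
t: 16.05
ee_pos: [0.5509, -0.0829, 0.1481]
tool_rot: [3.141, -0.0, 0.31]
force: [-0.4, 0.2, 0.8]
finger_gap: 0.0614
t: 17.05
ee_pos: [0.5509, -0.0829, 0.1481]
tool_rot: [3.141, 0.0, 1.81]
force: [-0.7, 0.3, 0.5]
finger_gap: 0.061
t: 18.05
ee_pos: [0.5508, -0.083, 0.1481]
tool_rot: [3.142, 0.0, 3.0]
force: [0.9, 0.1, 0.2]
finger_gap: 0.0608
[ 0.55084751 -0.08295221  0.14810359] [3.14153765e+00 4.62630575e-05 3.00005633e+00] [0.85763626 0.05161973 0.16600688] [-0.21032132  0.19587352  0.34930492  1.81829893 -0.07343416  1.13995266
  1.59279202] 0.06082034308090623
```

View pics/w7.png

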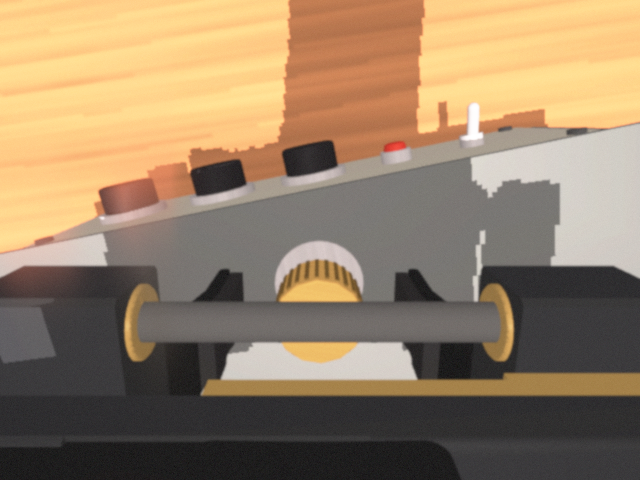

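In the wrist view the knob at about (320,320) is centred between the pads (243 and 397). Now I'll close and turn on.

```bash
python3 -m pendant '[[[0,0,0,0,0,0,0.55],[0,0,0,0,0,0,0.65],[0,0,0,0,0,0,1],[0,0,0,0,0,0,1],[0,0,0,0,0,0,1],[0,0,0,0,0,0,1]]]' 8
python3 -m pendant '[[[0,0,0.2,0,0,0,1],[0,0,0.1,0,0,0.1,1],[0,0,0.06,0,0,0.1,1]]]'
python3 -c "
from cell import bot;s=bot.state();print(s['ee_pos'],s['tool_rot'],s['force'],s['joint_pos'])"
```

```text
t: 18.7
ee_pos: [0.5509, -0.0829, 0.1482]
tool_rot: [3.142, 0.0, 3.004]
force: [-0.5, 0.3, -0.4]
finger_gap: 0.0318
t: 19.0
ee_pos: [0.5509, -0.083, 0.148]
tool_rot: [3.142, 0.0, 2.8]
force: [-1.6, 0.0, 1.6]
finger_gap: 0.0316
[ 0.55085943 -0.08297511  0.1480257 ] [3.14155193e+00 1.23696821e-04 2.79973294e+00] [-1.58338595  0.00199311  1.55759406] [-0.22809056  0.19676169  0.36937341  1.81903004 -0.07777857  1.13978525
  1.39624696]
```

```bash
python3 -m pendant '[[[0,0,0.08,0,0,0.12,1],[0,0,0.08,0,0,0.12,1],[0,0,0.07,0,0,0.12,1],[0,0,0.08,0,0,0.12,1],[0,0,0.08,0,0,0.12,1],[0,0,0.07,0,0,0.12,1],[0,0,0.08,0,0,0.12,1],[0,0,0.08,0,0,0.12,1]]]'
python3 -m pendant '[[[0,0,0.08,0,0,0.12,1],[0,0,0.08,0,0,0.12,1],[0,0,0.07,0,0,0.12,1],[0,0,0.08,0,0,0.12,1],[0,0,0.08,0,0,0.12,1],[0,0,0.07,0,0,0.12,1],[0,0,0.08,0,0,0.12,1],[0,0,0.08,0,0,0.12,1]]]'
```

```text
t: 19.8
ee_pos: [0.5506, -0.0832, 0.1474]
tool_rot: [-3.141, 0.0, 1.839]
force: [-2.0, -0.8, 2.0]
finger_gap: 0.0317
t: 20.6
ee_pos: [0.5502, -0.0832, 0.1467]
tool_rot: [-3.141, 0.001, 0.879]
force: [-2.3, 0.2, 2.8]
finger_gap: 0.0316
```

```bash
python3 -m pendant '[[[0,0,0.08,0,0,0.12,1],[0,0,0.08,0,0,0.12,1],[0,0,0.07,0,0,0.12,1],[0,0,0.08,0,0,0.12,1],[0,0,0.08,0,0,0.12,1],[0,0,0.07,0,0,0.12,1],[0,0,0.08,0,0,0.12,1],[0,0,0.08,0,0,0.12,1]]]'
python3 -m pendant '[[[0,0,0.08,0,0,0.12,1],[0,0,0.08,0,0,0.12,1],[0,0,0.07,0,0,0.12,1],[0,0,0.08,0,0,0.12,1],[0,0,0.08,0,0,0.12,1],[0,0,0.07,0,0,0.12,1],[0,0,0.08,0,0,0.12,1],[0,0,0.07,0,0,0.12,1],[0,0,0.04,0,0,0.06,1],[0,0,0,0,0,0,1]]]'
python3 - <<'E'
from h import *
s=bot.state();print(s["ee_pos"],s["tool_rot"],s["force"],s["joint_pos"][6])
cv2.imwrite("pics/w8.png",vision.get_image("wrist")["img"])
cv2.imwrite("pics/s8.png",cv2.resize(vision.get_image("side")["img"][190:290,310:430],(576,480),interpolation=cv2.INTER_CUBIC))
E
```

```text
t: 21.4
ee_pos: [0.5501, -0.0828, 0.1461]
tool_rot: [-3.141, 0.002, -0.081]
force: [-3.2, 0.4, 3.5]
finger_gap: 0.0317
t: 22.4
ee_pos: [0.5503, -0.0825, 0.1455]
tool_rot: [3.141, 0.001, -1.096]
force: [-3.6, 0.7, 4.6]
finger_gap: 0.0315
[ 0.5503229  -0.08250124  0.14548984] [ 3.14076028e+00  1.25840067e-03 -1.09602929e+00] [-3.55075927  0.7273824   4.63048094] -2.3857570169277897
```

View pics/w8.png

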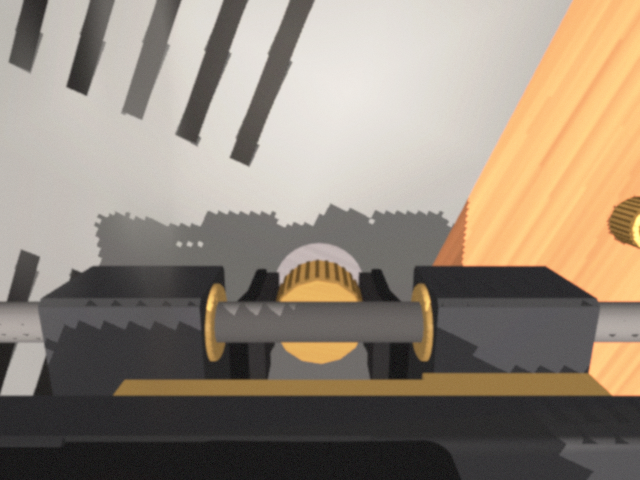

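View pics/s8.png

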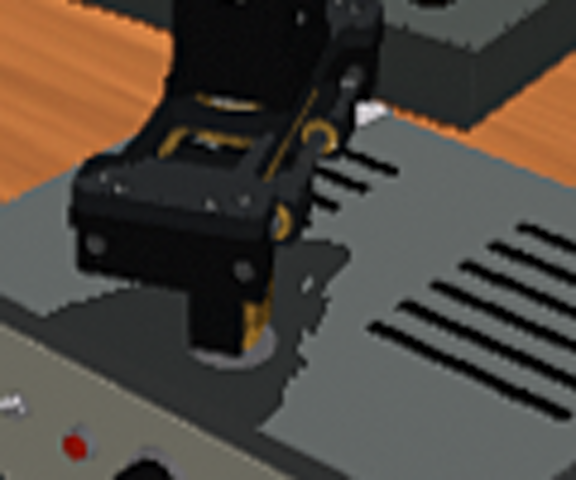

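The tool has turned forward 2.16 + 4.10 = 6.26 rad and z has followed down about 4.3 mm. The fingers hide the mark, so I'll let go, back off, check the mark and height, and regrip.

```bash
python3 -m pendant '[[[0,0,-0.3,0,0,0,0.6],[0,0,0,0,0,0,0.3],[0,0,0,0,0,0,0.3],[0,0,0,0,0,0,0.3],[0,0,-20,0,0,0,0.3],[0,0,-40,0,0,0,0.3],[-15,0,-40,0,0,0,0.3],[-20,0,0,0,0,0,0.3],[0,0,0,0,0,0,0.3],[0,0,0,0,0,0,0.3]]]'
python3 - <<'E'
from h import *
s=bot.state();print(s["ee_pos"],s["tool_rot"],s["force"],s["joint_pos"][6])
dw=vision.get_image("wrist");ds=vision.get_image("side")
cv2.imwrite("pics/w9.png",dw["img"]);cv2.imwrite("pics/s9.png",ds["img"])
cv2.imwrite("pics/s9z.png",cv2.resize(ds["img"][190:350,280:480],None,fx=3.96,fy=3.72,interpolation=cv2.INTER_CUBIC))
import pickle;pickle.dump((s,dw,ds),open("p9.pkl","wb"))
E
```

```text
t: 23.5
ee_pos: [0.5347, -0.0516, 0.2452]
tool_rot: [3.141, 0.0, -1.095]
force: [-0.1, -0.4, 0.5]
finger_gap: 0.0609
[ 0.53470282 -0.05162158  0.24515873] [ 3.14147524e+00  2.01941923e-04 -1.09496047e+00] [-0.09182333 -0.3747985   0.49191692] -2.549001458616753
```

View pics/w9.png

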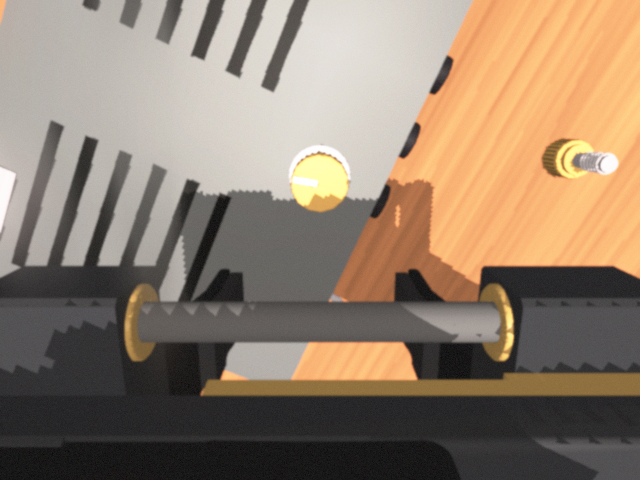

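View pics/s9z.png

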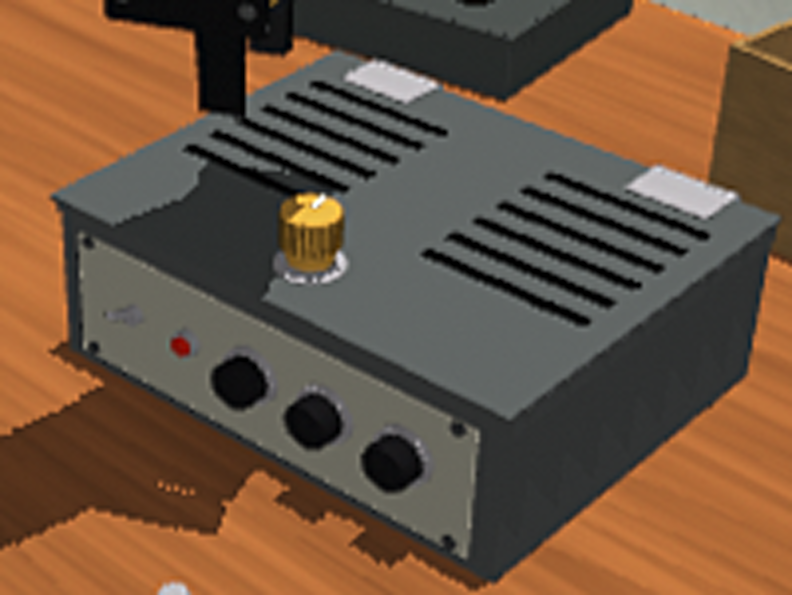

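```bash
python3 - <<'E'
from h import *
import pickle
s,dw,ds=pickle.load(open("p9.pkl","rb"))
S=cam(ds);W=cam(dw,s)
for z in(.157,.153,.150,.149):print(z,proj(S,[.5505,-.0835,z]))
for n in("side3","s9"):
    im=cv2.imread(f"pics/{n}.png")[225:275,340:380];hs=cv2.cvtColor(im,cv2.COLOR_BGR2HSV)
    m=cv2.inRange(hs,(12,110,60),(34,255,255));nn,l,st,c=cv2.connectedComponentsWithStats(m);i=1+st[1:,4].argmax();print(n,st[i],c[i]+[340,225])
import json
s3=json.load(open("s3.json"))
for n,c,(u,v),roi in (("wrist3",cam(dw,s3),(321.2,187),0),("w9",W,(319.6,182),0)):
    im=cv2.imread(f"pics/{n}.png")[140:225,280:365];hs=cv2.cvtColor(im,cv2.COLOR_BGR2HSV)
    wm=cv2.inRange(hs,(0,0,200),(180,130,255));g=cv2.inRange(hs,(14,120,150),(32,255,255))
    g=cv2.morphologyEx(g,cv2.MORPH_CLOSE,np.ones((9,9)));k=max(cv2.findContours(g,0,2)[0],key=cv2.contourArea)
    e=cv2.fitEllipse(cv2.convexHull(k));hull=np.zeros_like(g);cv2.fillPoly(hull,[cv2.convexHull(k)],255);hull=cv2.erode(hull,np.ones((7,7)))
    nn,l,st,cc=cv2.connectedComponentsWithStats(wm&hull);
    i=1+st[1:,4].argmax();z=.157 if n=="wrist3" else .150
    P=onz(c,cc[i]+[280,140],z);ctr=onz(c,(e[0][0]+280,e[0][1]+140),z)
    ys,xs=np.where(l==i);vx,vy,x0,y0=cv2.fitLine(np.c_[xs,ys].astype(np.float32),2,0,.01,.01).ravel()
    d=onz(c,(x0+280+5*vx,y0+140+5*vy),z)-onz(c,(x0+280-5*vx,y0+140-5*vy),z)
    print(n,"ell",e,"mark",cc[i]+[280,140],st[i],"centre",ctr,"ang(mod pi)",np.arctan2(d[1],d[0]),"dir",np.arctan2(*(P-ctr)[1::-1]))
E
```

```text
0.157 [357.96875658 242.51401454]
0.153 [357.92788237 244.21672042]
0.15 [357.89734449 245.48884382]
0.149 [357.88718753 245.91195458]
side3 [ 11  13  16  22 283] [358.28268551 248.59717314]
s9 [ 11  17  16  21 274] [358.04379562 251.88321168]
wrist3 ell ((41.15217590332031, 47.7489128112793), (52.990509033203125, 58.06143569946289), 87.99773406982422) mark [329.85972851 199.54298643] [ 27  53  39  12 221] centre [ 0.55009621 -0.08262164  0.157     ] ang(mod pi) -1.3422645324256337 dir -2.4425390312938906
w9 ell ((40.02906036376953, 60.88270568847656), (18.917816162109375, 51.141422271728516), 86.82456970214844) mark [306.34042553 200.17021277] [21 57 11  8 47] centre [ 0.54610406 -0.07501932  0.15      ] ang(mod pi) -2.4570394568669447 dir 0.4240362877549613
```

The picture shows the mark pointing left, from (292,181) to (317,183). That is within about 0.1 rad of the no-slip prediction. In the side view the knob sank 3.3 px, or 7.7 mm; 7.6 mm was expected. I'll regrip and add a final small 0.15 rad, because the drop happened slightly behind zero.

```bash
python3 -m pendant '[[[35,0,0,0,0,-0.15,0.3],[0,0,0,0,0,-0.15,0.3],[0,0,0,0,0,-0.15,0.3],[0,0,40,0,0,0,0.3],[0,0,40,0,0,0,0.3],[0,0,15,0,0,0,0.3],[0,0,4.5,0,0,0,0.3],[0,0,0,0,0,0,0.3]]]'
python3 - <<'E'
from h import *
s=bot.state();print(s["ee_pos"],s["tool_rot"],s["force"],s["joint_pos"][6])
cv2.imwrite("pics/w10.png",vision.get_image("wrist")["img"])
E
```

```text
t: 24.4
ee_pos: [0.5495, -0.0801, 0.1463]
tool_rot: [3.141, -0.0, -0.663]
force: [-0.2, 1.0, 0.6]
finger_gap: 0.0613
[ 0.54949606 -0.08014349  0.14634587] [ 3.14083141e+00 -2.65543382e-04 -6.62804842e-01] [-0.21757342  1.01916048  0.57574661] -1.9683577993968149
```

View pics/w10.png

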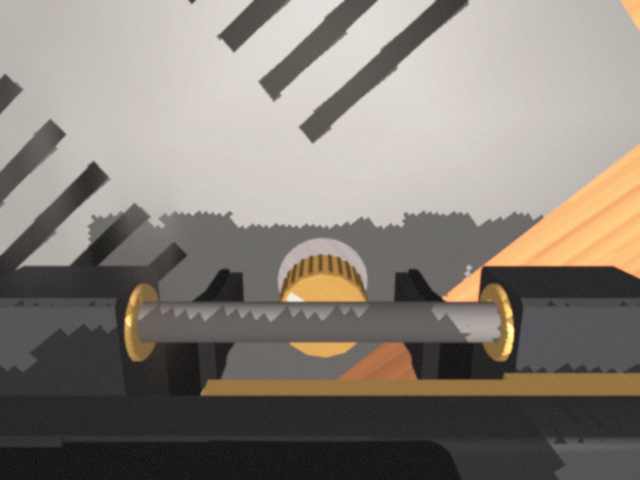

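The knob sits about 4 px right of centre, at about (323,320). I'll correct by the worked-out offset before closing.

```bash
python3 -m pendant '[[[2.7,1.5,0.4,0,0,0,0.3],[0,0,0,0,0,0,0.4],[0,0,0,0,0,0,0.55],[0,0,0,0,0,0,0.65],[0,0,0,0,0,0,1],[0,0,0,0,0,0,1],[0,0,0,0,0,0,1],[0,0,0,0,0,0,1]]]' 8
python3 -m pendant '[[[0,0,0.05,0,0,0.05,1],[0,0,0.05,0,0,0.1,1],[0,0,0,0,0,0,1],[0,0,0,0,0,0,1]]]'
python3 - <<'E'
from h import *
s=bot.state();print(s["ee_pos"],s["tool_rot"],s["force"],s["moment"],s["joint_pos"][6],s["finger_gap"])
a=vision.get_image("wrist")["img"];b=cv2.resize(vision.get_image("side")["img"][170:350,260:500],(640,480))
cv2.imwrite("pics/c11.png",cv2.resize(np.hstack([a,b]),(800,300)));cv2.imwrite("pics/s11.png",vision.get_image("top")["img"])
E
```

```text
t: 25.25
ee_pos: [0.5502, -0.0826, 0.1458]
tool_rot: [3.141, 0.0, -0.662]
force: [-1.9, -1.1, 2.1]
finger_gap: 0.0319
t: 25.65
ee_pos: [0.5502, -0.0825, 0.1457]
tool_rot: [3.141, 0.0, -0.81]
force: [-2.6, -2.0, 3.3]
finger_gap: 0.0317
[ 0.55024359 -0.08254865  0.14573051] [ 3.14121302e+00  2.49672390e-04 -8.10022657e-01] [-2.59710087 -1.9977455   3.2675434 ] [-0.20908565  0.71583518 -0.06606913] -2.101020050860584 0.031672330875321675
```

View pics/c11.png

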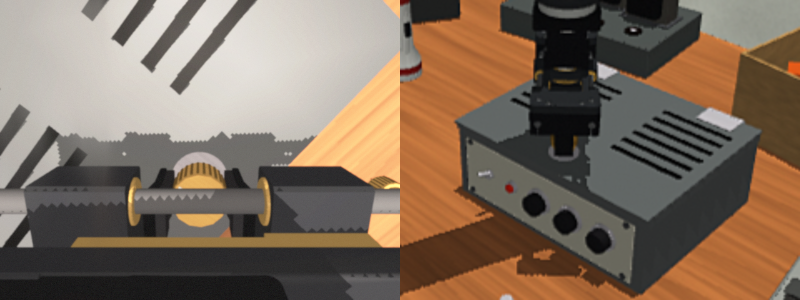

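View pics/s11.png

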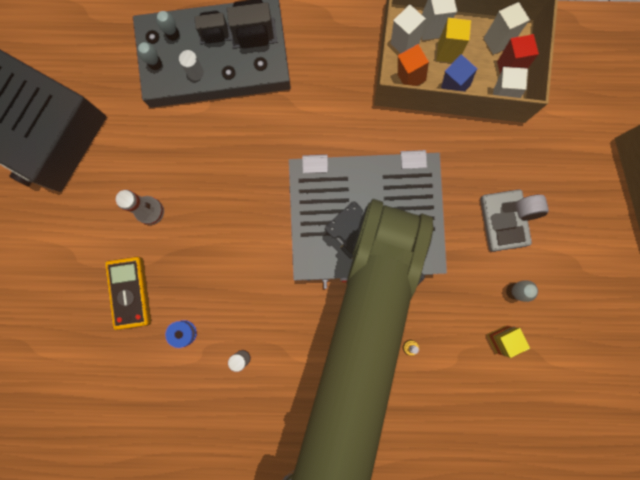

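The cover is shut, the knob is gripped (31.7 mm gap) and the bystanders stand at their old pixels. The remaining forces are small, so I'm handing in.

```bash
python3 -c "
from cell import bot;print(bot.close_job())"
```

```text
the job is handed in; nothing more can be done
None
```

I shut the cover, started the thumbscrew the careful way, and handed the job in at about 26 s with the knob still gripped; the hand-in gives no verdict.

**What I did**
- **Cover:** I pressed it down with closed fingertips until it met a hard stop. The force reached about 9 N at the stop.
- **Backward:** I turned the knob back 0.9 rad. The upward support vanished, and pressing lightly down brought the screw to rest about 3.7 mm lower, which is one pitch.
- **Forward:** I turned it 2.16 + 4.10 rad in two grips, following the thread down. After letting go to look, I regripped and added 0.15 rad, for about 6.4 rad in all.

**Last checks**
- **Height:** in the side view, before the last 0.15 rad, the knob had sunk about 7.7 mm since the cover was shut; I expected 7.6 mm.
- **Slip:** judging the white mark by eye, it agreed to within about 0.1 rad with no slip in the grip.
- **Forces:** at the readings after each move, the force along the screw stayed at or below about 5 N while I turned it. The last reading was 3.3 N, with sideways forces under 3 N.
- **Bystanders:** in the final top view they stand where they were.

**Checks that failed or were uncertain**
- My automatic detection of the white mark picked the wrong pixels, so I read it by eye from the picture.
- I inferred the exact angle where the thread dropped from the force, so the final turn is known only to about 0.2 rad.

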